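# Switch failed channels off and standby channels on under the console guard, then reset

### The arm

A 7-joint arm with a two-finger parallel gripper is mounted at the origin on a cart in front of the work surface, level with it; the furniture and walls round the work are solid. World frame = base frame: x ahead of the robot, y to its left, z up, the work surface at z = 0. Lengths are in m, angles in degrees, forces in N, time in s.
With the tool pointing down it reaches from about 0.425 to 0.825 m from the base axis. Payload 3.6 kg.
Tool frame: the origin (TCP) lies midway between the tips of the shut fingers; the grasp point (between the pads) lies 19 mm behind it; z points along the fingers, y is the line along which they close (so a half turn about z gives the same grasp; the last joint's range is limited). The gripper opens to 93 mm and grips with 3 to 60 N. Pads are 15 mm wide; open, the fingers measure 128 mm over their backs; the gripper's body (75 mm by 188 mm) begins 65 mm behind the grasp point.
Start: joints at [-77.034, 35.231, -0.722, 81.555, 0.464, 63.22, -2.315], TCP at [0.163, 0.629, 0.219] pointing down, gripper open.
Joint ranges: [-178.69, 178.69], [-17.37, 117.87], [-77.05, 75.6], [15.02, 138.74], [-78.02, 258.01], [0.78, 113.62], [-162.83, 162.83]. Speed limits (degrees/s): [159.86, 159.86, 180, 180, 180, 180, 180].

### API

Orientations are given as [roll, pitch, yaw] about the fixed x, y, z axes, in that order (R = Rz(yaw) Ry(pitch) Rx(roll)).
In Python, from workcell import sense, viewer, workorder, nets gives the robot as it stands. The module is installed in compiled form; this text tells all that it offers.
- The arm moves only by the tool arm_command, never from a script. Its argument "rows" is text: rows parted by semicolons, each of 7 numbers parted by spaces: the shift along the world's x, y, z in mm, then the turn, a rotation vector about the world's x, y, z in units of 10 degrees (1.0 is 10 degrees), then the closure, from 0 (fully open) to 1 (shut). In form: x y z ax ay az fingers; .... A call has 1 to 5 rows; each row shifts and turns the commanded pose from where the row before left it; what a row does not reach is not made up. A row lasts 1/8 s, in which the tool goes at most 62.5 mm and 10.7 degrees, less where a joint would pass 70% of its speed; a pose out of reach is approached as far as the arm can. A call with a gripper value outside its range is refused whole. The fingers move at their own pace and stop on an object; "force" is the grip in N (left out, the last holds). Time passes only in rows, so rows that do not move let the fingers close. It gives the time, the measured TCP pose, the force, the opening and the grip force at its end, in the units of the state.
- sense(): the state, without advancing time (a new reading comes with each control period).
- viewer.get_image(name): name is "scene" or "top"; returns a dict with "color" (384x512x3 uint8, red, green, blue), "range_z" (384x512 float32, m along the optical axis (not along the pixel's ray), 0 where there is no reading), "fx", "fy", "cx", "cy" (pixels), "dist_coeffs" ([k1, k2, p1, p2, k3] as OpenCV has them; the pictures are not rectified), "R" (3x3) and "t" (3): a world point X has camera coordinates R X + t. Camera axes: x right, y down, z forward; pixel columns grow to the right and rows downward; lengths in m; the calibration is good to about 2 mm. A picture is of the moment at which its call begins.
- workorder.hand_in(): hands the job in; it is judged then, once.
Trained networks look in a picture, given as the dict that the camera call returned (one of the last four; its "shot" number tells which), for a name from the list of things; names that differ only in an ending like _2 or _b are one class to them, and where a whole thing is asked for, a point or a joint stands for the part that bears it (a point fixed in the world has none). Each returns a list of dicts, best first, with "score" (0 to 1); they miss things now and then, are a little off and sometimes report something else, mostly with a low value. They report only what shows in the picture. A call takes as long as a camera call. They do not tell look-alikes from the thing itself.
- nets.silhouettes(picture, query): "mask" (384x512 bool, what is visible of it) and "uv" ([column, row] in pixels, amid what is visible of it).
The state is a dict: "time": time; "q": joint angles; "joint_vel": joint speeds; "effort": joint torques, N m; "ee_pos": TCP position; "tool_rot": TCP orientation; "wrist_force": force on the tool from outside, world axes, zero at the start; "moment": the same for the moment, N m; "width": opening from 0.0 (shut) to 1.0 (fully open); "grasp_force": force on a finger pad.
Only numpy, scipy, OpenCV 4.12 (cv2) and the standard library are available. Lean on these libraries where they do the work, as an engineer would, in place of code of your own. Each camera call takes 0.05 s, during which the arm holds its last target. There are 200 camera calls.

### The job

Swing the guard bar of the test console open, switch off (lever down) the two channels whose lamps are red and switch on (lever up) the two whose lamps are amber, never flipping the green-lamp and unlit channels beside them. Then swing the guard bar fully closed again over the levers, and only after that push the plunger on the yellow box beside the console down to its stop and let it spring back. Leave everything else on the bench where it is.

Things in the scene. Friction and masses are not known exactly. Their poses are not given: they have to be found in the camera images.
- console: Grey fixed test console, 176 wide x 195 deep x 240 mm high. Origin: centre of underside; x to its back, y left, z up. Its switch deck slopes 35 degrees, rising from x -91, z 43 to x 14, z 116 mm; there a wall stands up to a black hood (underside z 232) that juts forward to x -13. A vertical gripper would strike it: lean the tool back toward the operator, about square to the deck.
- red_a_lever (a joint): Toggle lever of the card with a red lamp; starts on (up). White-sleeved round bat, 9 mm thick, tip 33 mm from the pivot. Rad: 0 = square to the deck, +0.40 = up/on (leaning uphill, away from the operator), -0.40 = down/off (toward the operator). Over-centre spring: takes 2 to 4 N near the tip and snaps home once pushed past 0.
- red_a_root (a point): Pivot of this lever, 6 mm out from the deck, 3 mm out from the card's face, in the middle of the card's width; axes as the console's. Seven cards stand 22 mm apart along the console's y, in an order that changes. Each has its round lamp (14 mm) 31 mm downhill of the pivot, standing 5 mm out from the card.
- red_b_lever (a joint): Toggle lever of the card with a red lamp; starts on (up). White-sleeved round bat, 9 mm thick, tip 33 mm from the pivot. Rad: 0 = square to the deck, +0.40 = up/on (leaning uphill, away from the operator), -0.40 = down/off (toward the operator). Over-centre spring: takes 2 to 4 N near the tip and snaps home once pushed past 0.
- red_b_root (a point): Pivot of this lever, 6 mm out from the deck, 3 mm out from the card's face, in the middle of the card's width; axes as the console's. In console axes the deck's uphill direction is (cos 35, 0, sin 35) and its outward normal (-sin 35, 0, cos 35).
- amber_a_lever (a joint): Toggle lever of the card with an amber (yellow-orange) lamp; starts off (down). White-sleeved round bat, 9 mm thick, tip 33 mm from the pivot. Rad: 0 = square to the deck, +0.40 = up/on (leaning uphill, away from the operator), -0.40 = down/off (toward the operator). Over-centre spring: takes 2 to 4 N near the tip and snaps home once pushed past 0.
- amber_a_root (a point): Pivot of this lever, 6 mm out from the deck, 3 mm out from the card's face, in the middle of the card's width; axes as the console's. The deck is free from 45 mm downhill to 72 mm uphill of the pivots (the wall).
- amber_b_lever (a joint): Toggle lever of the card with an amber (yellow-orange) lamp; starts off (down). White-sleeved round bat, 9 mm thick, tip 33 mm from the pivot. Rad: 0 = square to the deck, +0.40 = up/on (leaning uphill, away from the operator), -0.40 = down/off (toward the operator). Over-centre spring: takes 2 to 4 N near the tip and snaps home once pushed past 0.
- amber_b_root (a point): Pivot of this lever, 6 mm out from the deck, 3 mm out from the card's face, in the middle of the card's width; axes as the console's. Lamps keep their colours all through the job.
- green_a_lever (a joint): Toggle lever of the card with a green lamp; starts on (up). White-sleeved round bat, 9 mm thick, tip 33 mm from the pivot. Rad: 0 = square to the deck, +0.40 = up/on (leaning uphill, away from the operator), -0.40 = down/off (toward the operator). Over-centre spring: takes 2 to 4 N near the tip and snaps home once pushed past 0.
- green_a_root (a point): Pivot of this lever, 6 mm out from the deck, 3 mm out from the card's face, in the middle of the card's width; axes as the console's.
- green_b_lever (a joint): Toggle lever of the card with a green lamp; starts on (up). White-sleeved round bat, 9 mm thick, tip 33 mm from the pivot. Rad: 0 = square to the deck, +0.40 = up/on (leaning uphill, away from the operator), -0.40 = down/off (toward the operator). Over-centre spring: takes 2 to 4 N near the tip and snaps home once pushed past 0.
- green_b_root (a point): Pivot of this lever, 6 mm out from the deck, 3 mm out from the card's face, in the middle of the card's width; axes as the console's.
- dark_lever (a joint): Toggle lever of the card with an unlit black lamp; starts off (down). White-sleeved round bat, 9 mm thick, tip 33 mm from the pivot. Rad: 0 = square to the deck, +0.40 = up/on (leaning uphill, away from the operator), -0.40 = down/off (toward the operator). Over-centre spring: takes 2 to 4 N near the tip and snaps home once pushed past 0.
- dark_root (a point): Pivot of this lever, 6 mm out from the deck, 3 mm out from the card's face, in the middle of the card's width; axes as the console's.
- guard (a joint): Guard bail: U of 8 mm steel rod hinged on the console's two ends; its bar runs along y across the whole lever row. Rad: 0 = closed, the bar standing above the middle of the levers, 62 mm out from the deck, so that no finger can push a lever past it; up to 1.6 = open, bar swung forward and down in front of the console. Stiff hinge: stays wherever it is left, about 1 N at the bar moves it.
- guard_grip (a point): Middle of the bar, in the middle of its blue grip sleeve, 50 mm long, 11 mm thick. The hinge axis runs along the console's y at x -84, z 52.5 mm in the console frame; from there the bar is 73.4 mm away, straight up (leaning 3 degrees to the back) when closed, straight forward when fully open.
- plunger (a joint): Travel of the reset plunger in m: 0 = up, 0.012 = down on its stop. Its spring pushes back with 3.4 N at the top and 8.4 N at the stop and returns it when released.
- plunger_top (a point): Middle of the top of the plunger's black mushroom head, 33 mm across; 79 mm above the bench when up. It stands upright on a yellow die-cast box, 66 x 66 x 45 mm with a short black cable gland on one side, fixed to the bench to the left or right of the console's front.
- flux_bottle: White dispensing bottle with a long nozzle, 44 mm across, 134 high, standing. It stands beside the console, on the other side from the plunger. Loose bystander: leave it where it is. Origin: centre of its underside.
- board: Green circuit board lying flat, 90 x 103 x 14 mm, in front of the console. Loose bystander: leave it where it is. Origin: centre of its underside.
- solder_spool: Spool of solder, black flanges, 54 mm across, 32 high, in front of the console. Loose bystander: leave it where it is. Origin: centre of its underside.
- meter: Blue hand-held multimeter lying flat, 146 x 68 x 41 mm. Loose bystander: leave it where it is. Origin: centre of its underside.
- strobe: Red and white strobe sounder, 89 x 142 x 56 mm. Loose bystander: leave it where it is. Origin: centre of its underside.
Things that resemble listed ones, but are neither listed nor needed, are in the scene too. Of the things like the part that bears plunger, leave any that is blue; of the rest the larger one is meant.

How it is judged:
By the outcome, as a careful person would: the job done as asked, in the order asked, and still so for the second after the job is handed in, with the robot touching nothing.
It also fails if it takes over 72 s, if anything falls off the work surface, if the arm or the gripper's body presses on something with over 40 N, if the wrist force passes 120 N, or if a joint passes its speed limit or range.

## Working session

There is one attempt and no reset: what is moved stays moved. The work goes in short steps, Python scripts to look and compute and a tool call to move; the robot and the scene stay as the last step left them, time stands still between calls to the robot, and variables do not carry over. Pictures are saved under pics/ and viewed, at most 12 in all, crops included, and the job is handed in when it is done.

Besides the shell and the picture viewer there is one more tool, called after "Emit:" as name(argument=value, ...) on one line, values as JSON. arm_command: Moves the arm, as the interface text tells. Its arguments: {"type":"object","properties":{"rows":{"type":"string"},"force":{"type":"number"}},"required":["rows"]}

```bash
mkdir -p pics; cat > h.py <<'E'
import numpy as np, cv2
from workcell import sense, viewer, workorder, nets
def K(p): return np.array([[p['fx'],0,p['cx']],[0,p['fy'],p['cy']],[0,0,1.]])
def pts(p):
    h,w=p['range_z'].shape
    u,v=np.meshgrid(np.arange(w),np.arange(h))
    n=cv2.undistortPoints(np.stack([u,v],-1).reshape(-1,1,2).astype(float),K(p),np.array(p['dist_coeffs'],float)).reshape(h,w,2)
    z=p['range_z'][...,None]
    c=np.concatenate([n*z,z],-1)
    X=(c-np.array(p['t']))@np.array(p['R'])
    X[p['range_z']==0]=np.nan
    return X
def proj(p,X):
    return cv2.projectPoints(np.atleast_2d(X).astype(float),cv2.Rodrigues(np.array(p['R'],float))[0],np.array(p['t'],float),K(p),np.array(p['dist_coeffs'],float))[0][:,0]
def save(p,name,crop=None,s=1):
    im=p['color'][...,::-1]
    if crop: a,b,c,d=crop; im=im[b:d,a:c]
    cv2.imwrite('pics/'+name,cv2.resize(np.ascontiguousarray(im),None,fx=s,fy=s,interpolation=cv2.INTER_CUBIC))
E
python3 - <<'E'
from h import *
for n in('scene','top'):
    p=viewer.get_image(n); save(p,n+'0.png',s=1.5); X=pts(p)
    print(n,p['fx'],'cam',-np.array(p['R']).T@p['t'])
    for q in['console','plunger','red_a_lever','guard','guard_grip','flux_bottle','board','solder_spool','meter','strobe']:
        for d in nets.silhouettes(p,q)[:3]:
            m=d['mask']; print(q,round(d['score'],2),np.round(d['uv']),m.sum(),np.round(np.nanmedian(X[m],0),3),np.round(np.nanmin(X[m],0),3),np.round(np.nanmax(X[m],0),3))
s=sense();print(s)
E
```

```text
scene 407.24258558916006 cam [-0.02818797  0.63713741  0.92313619]
console 0.79 [186. 202.] 4773 [0.656 0.088 0.172] [ 0.546 -0.139 -0.   ] [0.976 0.163 0.245]
plunger 0.42 [172. 282.] 102 [0.549 0.242 0.079] [0.536 0.227 0.069] [0.569 0.255 0.083]
guard 0.58 [213. 235.] 336 [0.561 0.079 0.127] [ 0.542 -0.13  -0.003] [0.653 0.163 0.136]
guard_grip 0.71 [216. 234.] 301 [0.56  0.076 0.128] [ 0.542 -0.12  -0.003] [0.649 0.161 0.136]
top 462.3209123494465 cam [ 0.34432423 -0.12769595  1.41352603]
console 0.94 [186. 169.] 4338 [0.657 0.043 0.237] [ 0.532 -0.046 -0.009] [0.83  0.196 0.246]
plunger 0.46 [130. 219.] 92 [0.555 0.238 0.076] [0.539 0.226 0.066] [0.57  0.253 0.084]
plunger 0.46 [232. 282.] 54 [ 0.364 -0.062  0.05 ] [ 0.355 -0.071  0.018] [ 0.376 -0.05   0.057]
plunger 0.41 [201. 118.] 88 [0.852 0.015 0.073] [ 0.839 -0.001  0.039] [0.868 0.033 0.08 ]
red_a_lever 0.36 [187. 214.] 295 [0.56  0.056 0.127] [ 0.539 -0.037 -0.002] [0.595 0.181 0.135]
guard 0.61 [181. 213.] 85 [0.558 0.065 0.117] [ 0.539 -0.037  0.   ] [0.585 0.165 0.134]
guard_grip 0.61 [184. 213.] 239 [0.561 0.071 0.1
[... 527 characters left out ...]
   0.06 ]
{'time': 1.1, 'q': array([-77.03535856,  35.23149844,  -0.72057758,  81.55574713,
         0.46174466,  63.21993469,  -2.31520101]), 'joint_vel': array([-0.02737785, -0.01798985, -0.00397354,  0.04184729,  0.01783279,
       -0.0577275 , -0.05154203]), 'effort': array([-5.20066260e-04, -4.58836520e+01,  2.08987291e-01, -1.66032779e+01,
       -6.10468187e-02,  1.33753024e-02,  4.17308104e-05]), 'ee_pos': array([0.16252925, 0.62931454, 0.21863118]), 'tool_rot': array([-1.79995579e+02, -3.30197679e-03,  1.65516837e+02]), 'wrist_force': array([0.35690411, 0.22724776, 0.25142247]), 'moment': array([-0.03242034,  0.00378691,  0.00284758]), 'grasp_force': 0.0, 'width': 1.000981816071336}
```

View pics/scene0.png

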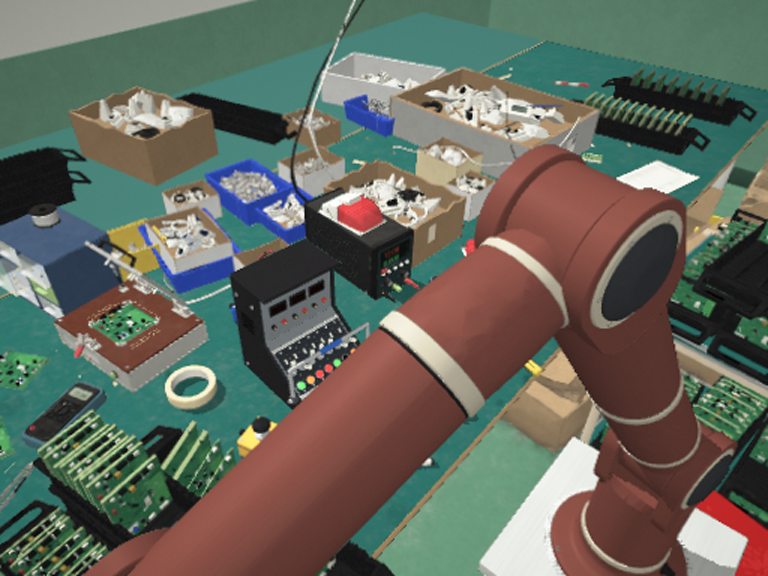

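View pics/top0.png

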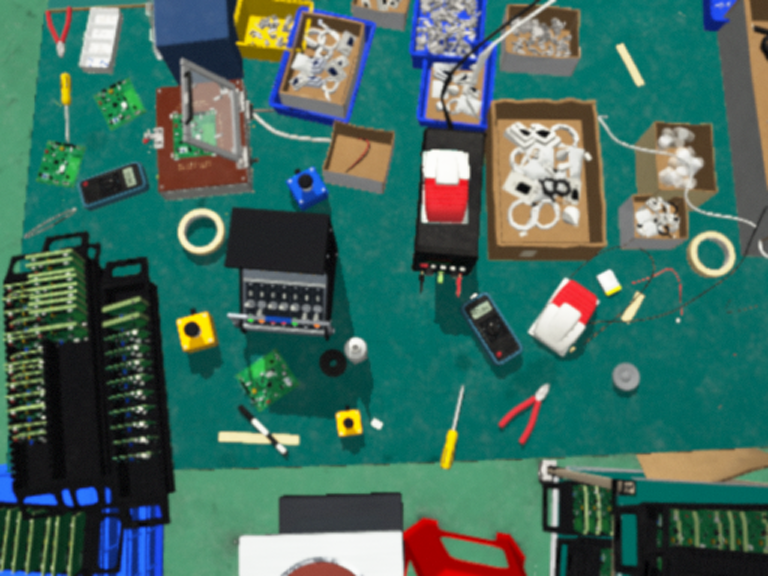

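```bash
python3 - <<'E'
from h import *
p=viewer.get_image('top'); X=pts(p)
m=(X[...,2]>.22)&(X[...,2]<.26)&(X[...,0]>.55)&(X[...,0]<.8)&(X[...,1]>-.1)&(X[...,1]<.25)
P=X[m]; print(m.sum(),np.median(P,0),cv2.minAreaRect(P[:,:2].astype(np.float32)),np.round(cv2.boxPoints(cv2.minAreaRect(P[:,:2].astype(np.float32))),3))
for q,a in(('plunger',0),):
    m=(X[...,2]>.03)&(X[...,2]<.055)&(abs(X[...,0]-.555)<.06)&(abs(X[...,1]-.24)<.06)
    print(cv2.minAreaRect(X[m][:,:2].astype(np.float32)))
    m=(X[...,2]>.065)&(X[...,2]<.1)&(abs(X[...,0]-.555)<.03)&(abs(X[...,1]-.24)<.03); print(X[m].mean(0),X[m].min(0),X[m].max(0))
save(p,'topc.png',(120,130,260,260),5)
s=viewer.get_image('scene'); save(s,'scc.png',(140,150,260,310),5) if 0 else save(s,'scc.png',(150,160,260,280),5)
E
```

```text
2727 [0.68094628 0.04587489 0.23919281] ((0.6830456852912903, 0.04780237004160881), (0.17764446139335632, 0.1136922612786293), 83.53693389892578) [[ 0.617 -0.034]
 [ 0.73  -0.047]
 [ 0.75   0.13 ]
 [ 0.637  0.142]]
((0.5616148114204407, 0.24168767035007477), (0.08373195677995682, 0.07070144265890121), 13.172179222106934)
[0.55400516 0.239194   0.07539711] [0.53921258 0.22439178 0.06607034] [0.56993612 0.25639317 0.081911  ]
```

View pics/topc.png

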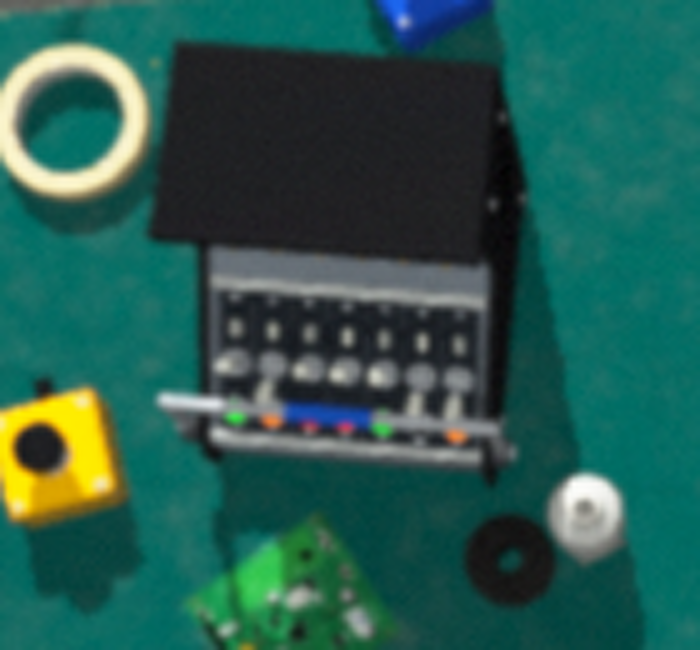

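View pics/scc.png

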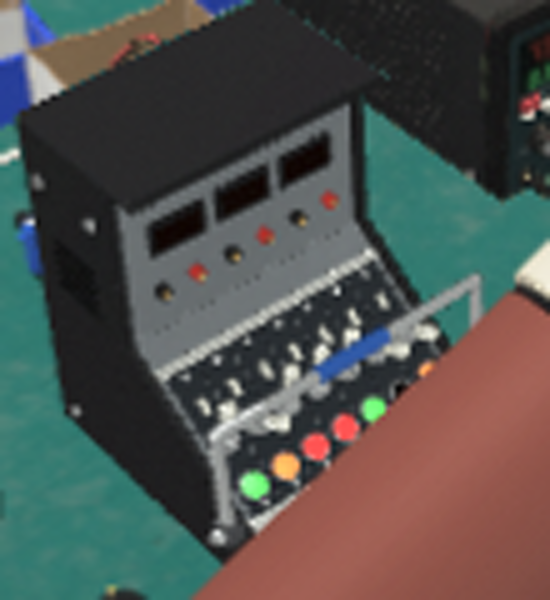

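Emit:
arm_command(rows="0 0 60 0 0 0 0.5; 24 -50 10 0 0 -0.75 0.5; 24 -50 10 0 0 -0.75 0.5; 24 -50 10 0 0 -0.75 0.5; 24 -50 10 0 0 -0.75 0.5")

```text
time: 1.82
ee_pos: [0.2593, 0.4276, 0.3192]
tool_rot: [180.0, -0.0, 135.3]
wrist_force: [1.1, 0.2, -0.1]
width: 0.522
grasp_force: 0.0
```

Emit:
arm_command(rows="24 -50 10 0 0 -0.75 0.5; 24 -50 0 0 0 -0.75 0.5; 24 -50 0 0 0 -0.75 0.5; 24 -50 0 0 0 -0.75 0.5; 24 -50 0 0 0 -0.75 0.5")

```text
time: 2.45
ee_pos: [0.3791, 0.1777, 0.3291]
tool_rot: [179.9, -0.1, 97.8]
wrist_force: [0.3, 0.5, 0.3]
width: 0.5
grasp_force: 0.0
```

Emit:
arm_command(rows="24 -50 0 0 0 -0.75 0.5; 24 -50 0 0 0 -0.75 0.5; 0 0 0 0 0 0 0.5")

```text
time: 2.82
ee_pos: [0.4278, 0.0747, 0.3292]
tool_rot: [179.9, 0.1, 82.4]
wrist_force: [-0.3, 0.4, -0.8]
width: 0.504
grasp_force: 0.0
```

```bash
cat >> h.py <<'E'
import json,os
from scipy.spatial.transform import Rotation as Ro
th0=np.radians(35)
up=np.array([np.cos(th0),0,np.sin(th0)]); nn=np.array([-np.sin(th0),0,np.cos(th0)])
piv=np.array([-45.2,0,75.1])/1e3   # deck point under pivots
def pose():
    x,y,yaw=json.load(open('pose.json')); return np.array([x,y,0]),Ro.from_euler('z',yaw,degrees=True)
def c2w(c): o,R=pose(); return o+R.apply(c)
def deck(a,y,h): return c2w(piv+np.array([0,y,0])+a*up+h*nn)   # metres
def goto(target,tilt=35,fl=''):
    s=sense(); o,R=pose()
    T=R*Ro.from_euler('y',-tilt,degrees=True)*Ro.from_euler('z',90,degrees=True)*Ro.from_euler('x',180,degrees=True)
    C=Ro.from_euler('xyz',s['tool_rot'],degrees=True)
    print(fl,'shift mm',np.round((target-s['ee_pos'])*1e3,1),'rot',np.round(np.degrees((T*C.inv()).as_rotvec())/10,2))
def st():
    s=sense(); print('t',s['time'],np.round(s['ee_pos'],4),np.round(s['tool_rot'],1),'F',np.round(s['wrist_force'],1),'w',s['width'],'g',s['grasp_force'],'q',np.round(s['q']))
E
cat > fit.py <<'E'
from h import *
from scipy.optimize import least_squares
obs=[]
ys=np.array([66,44,22,0,-22,-44,-66])/1e3
L=np.array([piv-.031*up+.008*nn+[0,y,0] for y in ys])
x0=[.641,.0526,-6.5]
def W(v,P): return np.array([v[0],v[1],0])+Ro.from_euler('z',v[2],degrees=True).apply(P)
data=[]
for n in('scene','top'):
    p=viewer.get_image(n); hsv=cv2.cvtColor(p['color'],cv2.COLOR_RGB2HSV)
    m=((hsv[...,1]>130)&(hsv[...,2]>110)&((hsv[...,0]<25)|(hsv[...,0]>165)|((hsv[...,0]>45)&(hsv[...,0]<75)))).astype(np.uint8)
    k,lab,stt,cen=cv2.connectedComponentsWithStats(m)
    uv=proj(p,W(x0,L)); print(n,np.round(uv,0).tolist())
    for i,a in enumerate(uv):
        d=np.linalg.norm(cen[1:]-a,axis=1); j=d.argmin()+1
        print(i,np.round(cen[j],1),d.min().round(1),stt[j,4],hsv[int(cen[j][1]),int(cen[j][0])])
        if d.min()<6 and i!=5 and 6<stt[j,4]<80: data.append((p,i,cen[j],stt[j,4]))
    save(p,n+'1.png',(130,120,290,240),5)
f=lambda v:np.concatenate([(proj(p,W(v,L[i]))[0]-c) for p,i,c,a in data])
r=least_squares(f,x0,loss='soft_l1',x_scale=[.01,.01,1]); print(r.x,np.round(r.fun,1))
json.dump(list(r.x),open('pose.json','w'))
E
python3 fit.py; python3 -c "
from h import *
st(); goto(deck(0,0,.12),fl='pre')"
```

```text
scene [[200.0, 257.0], [207.0, 253.0], [213.0, 249.0], [219.0, 245.0], [224.0, 242.0], [230.0, 238.0], [236.0, 234.0]]
0 [201.6 256.7] 1.2 9 [ 62 130 255]
1 [206.8 252.8] 0.3 20 [ 16 159 255]
2 [212.9 248.8] 0.4 19 [  0 175 255]
3 [218.8 245. ] 0.4 19 [  0 175 255]
4 [224.6 241.4] 0.3 15 [ 62 138 254]
5 [224.6 241.4] 6.4 15 [ 62 138 254]
6 [235.9 234.3] 0.3 18 [ 17 158 255]
top [[166.0, 212.0], [174.0, 213.0], [181.0, 213.0], [188.0, 214.0], [196.0, 214.0], [203.0, 215.0], [211.0, 216.0]]
0 [182. 215.] 15.9 1 [174 134 152]
1 [182. 215.] 8.6 1 [174 134 152]
2 [182. 215.] 2.1 1 [174 134 152]
3 [188.5 215. ] 1.3 2 [170 159 164]
4 [196.  215.5] 1.2 6 [ 64 158 198]
5 [196.  215.5] 7.3 6 [ 64 158 198]
6 [210.5 216.7] 1.1 6 [ 12 147 210]
[ 0.64068861  0.05252664 -5.58324817] [-0.5  0.1  0.3  0.   0.1  0.   0.1  0.1  0.1 -0.  -0.1 -0.1]
t 2.925 [0.4264 0.0794 0.3287] [-180.   -0.   83.] F [ 0.3 -0.4  0.4] w 0.5029847695956244 g 0.0 q [-39.  11.  31. 105.  -6.  66. -13.]
pre shift mm [ 100.8  -15.8 -155.3] rot [-0.39 -3.48  0.14]
```

Emit:
arm_command(rows="0 -4 0 -0.1 -0.87 0.03 0.5; 0 -4 0 -0.1 -0.87 0.03 0.5; 15 -4 -20 -0.1 -0.87 0.04 0.5; 40 -2 -45 -0.1 -0.87 0.04 0.5; 25 -2 -45 0 0 0 0.5")

```text
time: 3.55
ee_pos: [0.4996, 0.0613, 0.2335]
tool_rot: [146.6, 0.7, 83.8]
wrist_force: [0.4, 1.7, -0.2]
width: 0.502
grasp_force: 0.0
```

```bash
python3 -c "
from h import *
st(); goto(deck(0,0,.12),fl='pre'); goto(deck(0,0,.05),fl='grip')
p=viewer.get_image('scene'); save(p,'s2.png',(110,60,370,300),3)
t=viewer.get_image('top'); save(t,'t2.png',(110,120,290,260),4)
"
```

```text
t 3.55 [0.4996 0.0613 0.2335] [146.6   0.7  83.8] F [ 0.4  1.7 -0.2] w 0.5015840206652341 g 0.0 q [-47.  13.  35. 132.  35.   7. -54.]
pre shift mm [ 27.6   2.3 -60.1] rot [ 0.06 -0.17  0.06]
grip shift mm [  67.6   -1.6 -117.4] rot [ 0.06 -0.17  0.06]
```

View pics/s2.png

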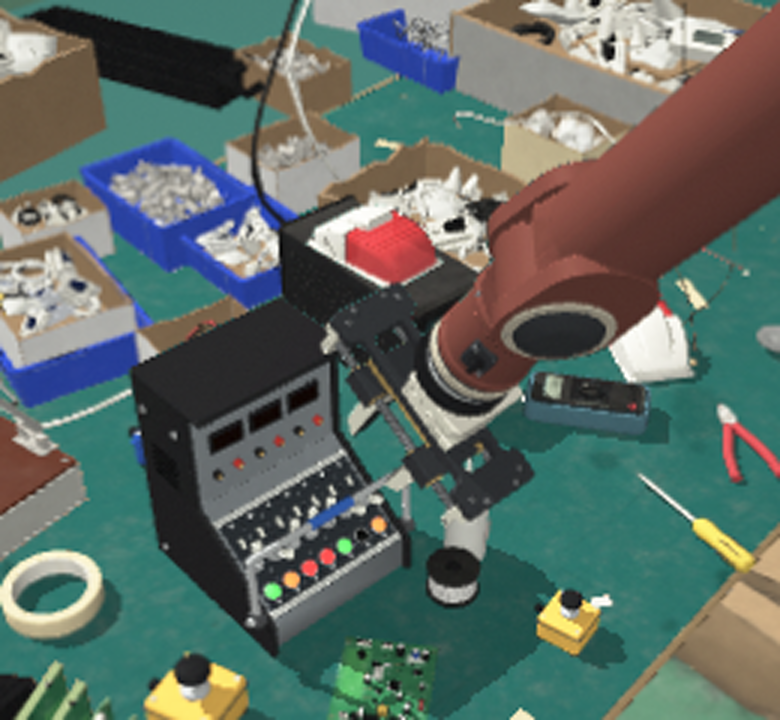

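Emit:
arm_command(rows="14 1 -30 0.03 -0.08 0.03 0.5; 14 1 -30 0.03 -0.09 0.03 0.5; 0 0 0 0 0 0 0.5")

```text
time: 4.03
ee_pos: [0.5222, 0.0609, 0.2044]
tool_rot: [146.3, 0.7, 83.6]
wrist_force: [-0.1, 0.0, 0.4]
width: 0.5
grasp_force: 0.0
```

```bash
python3 -c "
from h import *
st(); goto(deck(0,0,.05),fl='grip')
"
```

```text
t 4.025 [0.5222 0.0609 0.2044] [146.3   0.7  83.6] F [-0.1  0.   0.4] w 0.4996351043831722 g 0.0 q [-43.  19.  34. 132.  57.   1. -76.]
grip shift mm [ 45.   -1.1 -88.4] rot [ 0.05 -0.13  0.08]
```

Emit:
arm_command(rows="0 0 0 0.1 0.87 0.03 0.5; 9 0 -24 0 0 0 0.5; 0 0 0 0 0 0 0.5")

```text
time: 4.4
ee_pos: [0.534, 0.0557, 0.1691]
tool_rot: [149.4, 1.6, 83.3]
wrist_force: [-0.3, -0.0, -0.2]
width: 0.502
grasp_force: 0.0
```

```bash
python3 -c "
from h import *
st(); goto(deck(-.012,0,.05),25,fl='grip')
"
```

```text
t 4.4 [0.534  0.0557 0.1691] [149.4   1.6  83.3] F [-0.3 -0.  -0.2] w 0.5024494691802702 g 0.0 q [-36.  23.  27. 130.  61.   1. -80.]
grip shift mm [ 23.3   5.  -59.9] rot [0.22 0.54 0.11]
```

Emit:
arm_command(rows="0 2 0 0.1 0.5 0.05 0.5; 0 2 0 0.1 0.5 0.05 0.5; 0 0 0 0 0 0 0.5")

```text
time: 4.78
ee_pos: [0.538, 0.0549, 0.161]
tool_rot: [154.9, 1.6, 83.6]
wrist_force: [0.4, -0.1, 0.0]
width: 0.499
grasp_force: 0.0
```

```bash
python3 -c "
from h import *
st(); goto(deck(-.012,0,.05),25,fl='grip')
"
```

```text
t 4.775 [0.538  0.0549 0.161 ] [154.9   1.6  83.6] F [ 0.4 -0.1  0. ] w 0.49877987505873767 g 0.0 q [-11.  23.  -4. 125.  52.  15. -69.]
grip shift mm [ 19.4   5.7 -51.8] rot [ 0.16 -0.01  0.08]
```

Emit:
arm_command(rows="7 2 -17 0.05 0 0.03 0.5; 7 2 -17 0.05 0 0.03 0.5; 6 2 -17 0.05 0 0.02 0.5; 0 0 0 0 0 0 0.5")

```text
time: 5.28
ee_pos: [0.5561, 0.0623, 0.1079]
tool_rot: [155.2, 0.5, 84.7]
wrist_force: [-0.3, 0.5, 0.0]
width: 0.502
grasp_force: 0.0
```

```bash
python3 -c "
from h import *
st(); goto(deck(-.012,0,.05),25,fl='grip')
p=viewer.get_image('scene'); save(p,'s3.png',(140,90,340,270),4)
"
```

```text
t 5.275 [0.5561 0.0623 0.1079] [155.2   0.5  84.7] F [-0.3  0.5  0. ] w 0.5017908029871233 g 0.0 q [-21.  30.  10. 126.  62.   3. -79.]
grip shift mm [ 1.3 -1.6  1.3] rot [ 0.05 -0.03 -0.03]
```

View pics/s3.png

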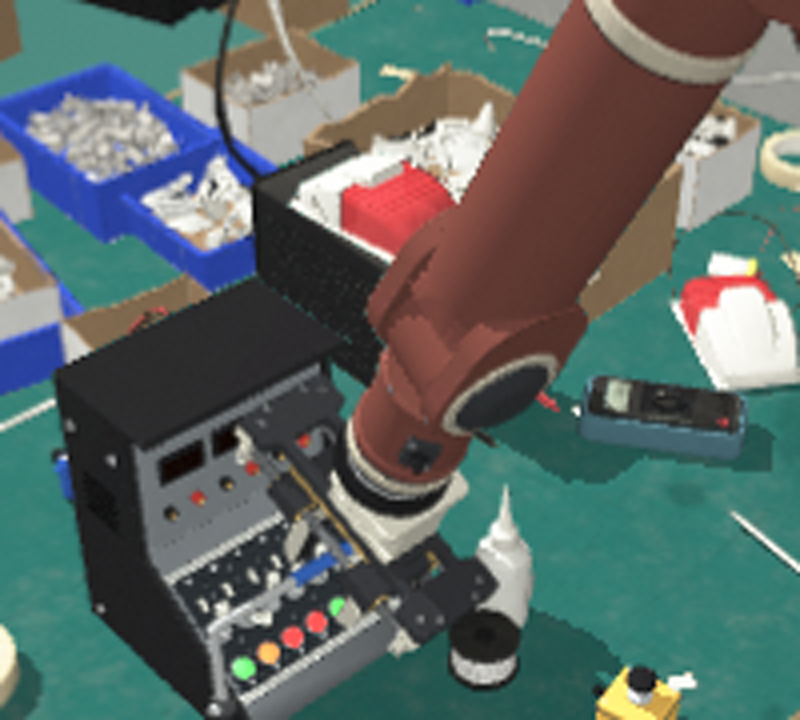

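Emit:
arm_command(rows="0 0 0 0 0 0 0.9; 0 0 0 0 0 0 1; 0 0 0 0 0 0 1; 0 0 0 0 0 0 1", force=12)

```text
time: 5.82
ee_pos: [0.5577, 0.061, 0.1084]
tool_rot: [155.2, 0.2, 84.5]
wrist_force: [0.3, -0.3, 0.8]
width: 0.12
grasp_force: 0.6
```

```bash
cat >> h.py <<'E'
def bar(phi,r=.0734):
    a=np.radians(phi-3); return np.array([-.084-r*np.sin(a),0,.0525+r*np.cos(a)])
def bartcp(phi,tilt,d=.012):
    t=np.radians(tilt); return c2w(bar(phi)+d*np.array([np.sin(t),0,-np.cos(t)]))
def path(l,d=.012):
    P=[bartcp(f,t,d) for f,t in l]; yv=pose()[1].apply([0,1,0])
    for i in range(1,len(l)): print(l[i],'step',np.round((P[i]-P[i-1])*1e3,1),'rot',np.round(-yv*(l[i][1]-l[i-1][1])/10,2))
E
python3 -c "
from h import *
st()
o,R=pose(); c=R.inv().apply(sense()['ee_pos']-o); print('tcp console',c)
t=np.radians(25)
for d in(.01,.015): 
  b=c-d*np.array([np.sin(t),0,-np.cos(t)]); v=b-[-.084,0,.0525]; print(d,b,np.hypot(v[0],v[2]),np.degrees(np.arctan2(-v[0],v[2]))+3)
path([(12,25),(18,22),(24,19),(30,16),(36,13),(42,10),(48,8),(54,6),(60,5),(66,5),(72,5),(78,5),(84,5),(90,5)])
"
```

```text
t 5.825 [0.5577 0.061  0.1084] [155.2   0.2  84.5] F [ 0.3 -0.3  0.8] w 0.11969755854199018 g 0.5883236197348651 q [-20.  30.  10. 125.  62.   3. -79.]
tcp console [-0.08339484  0.00036466  0.10835374]
0.01 [-0.08762103  0.00036466  0.11741681] 0.06501772458106157 6.19262087480454
0.015 [-0.08973412  0.00036466  0.12194835] 0.0696846738200146 7.720014266923456
(18, 22) step [-8.1  0.8 -1.8] rot [0.03 0.3  0.  ]
(24, 19) step [-7.9  0.8 -2.6] rot [0.03 0.3  0.  ]
(30, 16) step [-7.6  0.7 -3.3] rot [0.03 0.3  0.  ]
(36, 13) step [-7.2  0.7 -4. ] rot [0.03 0.3  0.  ]
(42, 10) step [-6.8  0.7 -4.6] rot [0.03 0.3  0.  ]
(48, 8) step [-6.1  0.6 -5.2] rot [0.02 0.2  0.  ]
(54, 6) step [-5.5  0.5 -5.8] rot [0.02 0.2  0.  ]
(60, 5) step [-4.7  0.5 -6.2] rot [0.01 0.1  0.  ]
(66, 5) step [-3.8  0.4 -6.7] rot [-0. -0. -0.]
(72, 5) step [-3.1  0.3 -7. ] rot [-0. -0. -0.]
(78, 5) step [-2.4  0.2 -7.3] rot [-0. -0. -0.]
(84, 5) step [-1.6  0.2 -7.5] rot [-0. -0. -0.]
(90, 5) step [-0.8  0.1 -7.6] rot [-0. -0. -0.]
```

Emit:
arm_command(rows="-8.5 0.8 -1.5 0.03 0.3 0 1; -8.3 0.8 -2 0.03 0.3 0 1; -8.1 0.8 -2.8 0.03 0.3 0 1; -7.8 0.8 -3.5 0.03 0.3 0 1; -7.3 0.7 -4.2 0.03 0.3 0 1", force=12)

```text
time: 6.45
ee_pos: [0.5182, 0.0659, 0.0941]
tool_rot: [170.2, 0.0, 84.6]
wrist_force: [3.0, 1.4, -0.2]
width: 0.114
grasp_force: 12.0
```

```bash
cat >> h.py <<'E'
def where():
    s=sense(); o,R=pose(); c=R.inv().apply(s['ee_pos']-o)
    z=R.inv().apply(Ro.from_euler('xyz',s['tool_rot'],degrees=True).apply([0,0,1])); b=c-.019*z
    v=b-[-.084,0,.0525]; print('tcpc',np.round(c*1e3,1),'bar r',np.hypot(v[0],v[2]).round(4),'phi',np.degrees(np.arctan2(-v[0],v[2]))+3,'tilt',np.degrees(np.arctan2(z[0],-z[2])))
E
python3 -c "
from h import *
st();where()
path([(38,10),(44,8),(50,6),(56,5),(62,5),(68,5),(74,5),(80,5),(86,5),(92,5)],.019)
"
```

```text
t 6.45 [0.5182 0.0659 0.0941] [170.2   0.   84.6] F [ 3.   1.4 -0.2] w 0.1140205282228133 g 12.000243812799454 q [  8.  33. -28. 118.  41.  28. -56.]
tcpc [-123.2    1.4   94.1] bar r 0.0737 phi 38.10968914233346 tilt 9.819740023434031
(44, 8) step [-6.7  0.7 -4.8] rot [0.02 0.2  0.  ]
(50, 6) step [-6.2  0.6 -5.4] rot [0.02 0.2  0.  ]
(56, 5) step [-5.2  0.5 -5.9] rot [0.01 0.1  0.  ]
(62, 5) step [-4.3  0.4 -6.4] rot [-0. -0. -0.]
(68, 5) step [-3.6  0.4 -6.8] rot [-0. -0. -0.]
(74, 5) step [-2.9  0.3 -7.1] rot [-0. -0. -0.]
(80, 5) step [-2.1  0.2 -7.4] rot [-0. -0. -0.]
(86, 5) step [-1.3  0.1 -7.6] rot [-0. -0. -0.]
(92, 5) step [-0.5  0.1 -7.7] rot [-0. -0. -0.]
```

Emit:
arm_command(rows="-6.7 0.7 -4.8 0.02 0.2 0 1; -6.2 0.6 -5.4 0.02 0.2 0 1; -5.2 0.5 -5.9 0.01 0.1 0 1; -4.3 0.4 -6.4 0 0 0 1; -3.6 0.4 -6.8 0 0 0 1")

```text
time: 7.08
ee_pos: [0.4913, 0.0681, 0.0637]
tool_rot: [175.2, 0.2, 84.7]
wrist_force: [2.5, 2.0, 1.4]
width: 0.109
grasp_force: 12.0
```

Emit:
arm_command(rows="-2.9 0.3 -7.1 0 0 0 1; -2.1 0.2 -7.4 0 0 0 1; -1.3 0.1 -7.6 0 0 0 1; -0.2 0 -3 0 0 0 1; 0 0 0 0 0 0 1")

```text
time: 7.7
ee_pos: [0.4845, 0.0682, 0.0386]
tool_rot: [175.3, 0.2, 84.6]
wrist_force: [1.3, 3.3, -2.6]
width: 0.115
grasp_force: 12.0
```

```bash
python3 -c "
from h import *
st();where()"
```

```text
t 7.7 [0.4845 0.0682 0.0386] [175.3   0.2  84.6] F [ 1.3  3.3 -2.6] w 0.11457924941817274 g 11.995903551578522 q [  5.  38. -25. 121.  43.  25. -59.]
tcpc [-157.     0.4   38.6] bar r 0.0747 phi 89.16759407775476 tilt 4.690259806189735
```

Emit:
arm_command(rows="0 0 0 0 0 0 0.25; 0 0 0 0 0 0 0.25; 0 0 30 0 0 0 0.25; 0 0 50 0 0 0 0.25; 10 0 50 0 0 0 0.25")

```text
time: 8.32
ee_pos: [0.493, 0.0669, 0.1698]
tool_rot: [175.5, 0.3, 84.6]
wrist_force: [1.1, -0.4, -0.8]
width: 0.603
grasp_force: 0.0
```

```bash
cat >> h.py <<'E'
def ft(a,y,h,tilt,off):
    # TCP so that point at off (m along tool y) from TCP is at deck (a,y,h)
    t=np.radians(tilt); return deck(a,y,h)-off*pose()[1].apply([np.cos(t),0,np.sin(t)])
E
python3 -c "
from h import *
st()
for y in(.022,0):
  goto(ft(.022,y,.075,22,.035),22,'hover'); goto(ft(.022,y,.02,22,.035),22,'in'); goto(ft(-.001,y,.02,22,.035),22,'push')
p=viewer.get_image('scene'); save(p,'s4.png',(140,100,340,280),4)
"
```

```text
t 8.325 [0.493  0.0669 0.1698] [175.5   0.3  84.6] F [ 1.1 -0.4 -0.8] w 0.6030483529378823 g 0.0 q [ 16.  28. -39. 113.  28.  44. -45.]
hover shift mm [ 47.7  17.5 -33.7] rot [-0.13 -1.74 -0.01]
in shift mm [ 79.1  14.4 -78.8] rot [-0.13 -1.74 -0.01]
push shift mm [ 60.4  16.3 -92. ] rot [-0.13 -1.74 -0.01]
hover shift mm [ 45.6  -4.4 -33.7] rot [-0.13 -1.74 -0.01]
in shift mm [ 77.   -7.5 -78.8] rot [-0.13 -1.74 -0.01]
push shift mm [ 58.2  -5.6 -92. ] rot [-0.13 -1.74 -0.01]
```

View pics/s4.png

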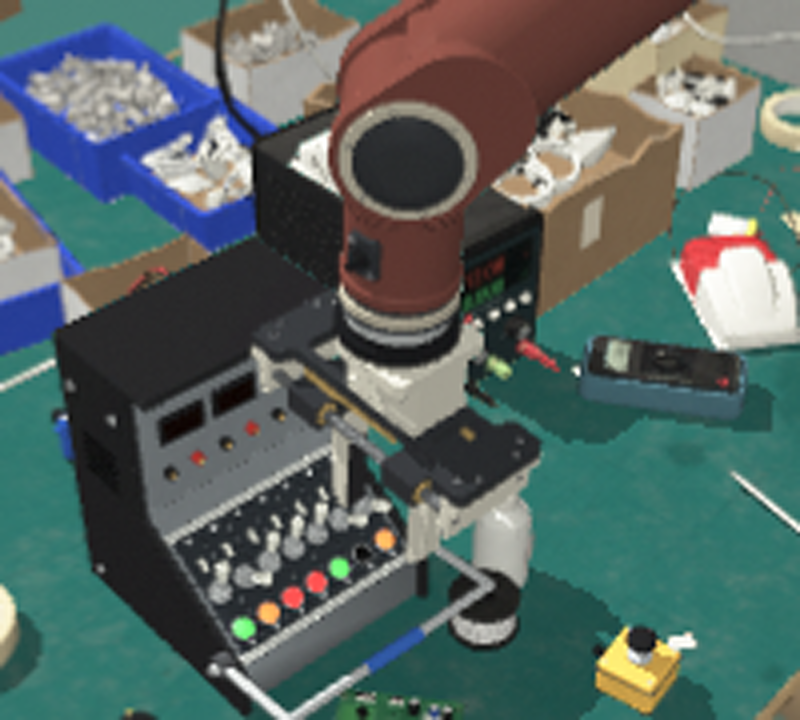

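Emit:
arm_command(rows="0 6 0 -0.06 -0.87 0 0.25; 0 6 0 -0.06 -0.87 0 0.25; 24 3 -17 0 0 0 0.25; 24 3 -17 0 0 0 0.25; 0 0 0 0 0 0 0.25")

```text
time: 9.0
ee_pos: [0.5441, 0.0834, 0.1332]
tool_rot: [158.8, 0.2, 84.4]
wrist_force: [-0.6, -0.3, -0.2]
width: 0.748
grasp_force: 0.0
```

```bash
python3 -c "
from h import *
st()
y=.022
goto(ft(.022,y,.075,22,.035),22,'hover'); goto(ft(.022,y,.02,22,.035),22,'in'); goto(ft(-.001,y,.02,22,.035),22,'push')
"
```

```text
t 9.0 [0.5441 0.0834 0.1332] [158.8   0.2  84.4] F [-0.6 -0.3 -0.2] w 0.7480545658336235 g 0.0 q [ -1.  28. -19. 122.  56.  21. -74.]
hover shift mm [-3.4  1.   2.8] rot [ 0.01 -0.08  0.  ]
in shift mm [ 28.   -2.  -42.3] rot [ 0.01 -0.08  0.  ]
push shift mm [  9.2  -0.2 -55.5] rot [ 0.01 -0.08  0.  ]
```

Emit:
arm_command(rows="8 -0.5 -14 0 -0.05 0 0.25; 10 -0.5 -14 0 -0.03 0 0.25; 10 -1 -14 0 0 0 0.25; 0 0 0 0 0 0 0.25")

```text
time: 9.5
ee_pos: [0.5712, 0.0813, 0.0921]
tool_rot: [158.0, 0.1, 84.4]
wrist_force: [0.2, -0.1, -0.6]
width: 0.747
grasp_force: 0.0
```

```bash
python3 -c "
from h import *
st()
y=.022
goto(ft(.022,y,.02,22,.035),22,'in'); goto(ft(-.001,y,.02,22,.035),22,'push')
p=viewer.get_image('scene'); save(p,'s5.png',(150,170,250,270),6)
"
```

```text
t 9.5 [0.5712 0.0813 0.0921] [1.58e+02 1.00e-01 8.44e+01] F [ 0.2 -0.1 -0.6] w 0.7474482381171177 g 0.0 q [ -7.  33. -10. 121.  66.  14. -84.]
in shift mm [ 0.9  0.1 -1.1] rot [0.01 0.   0.  ]
push shift mm [-17.9   1.9 -14.3] rot [0.01 0.   0.  ]
```

View pics/s5.png

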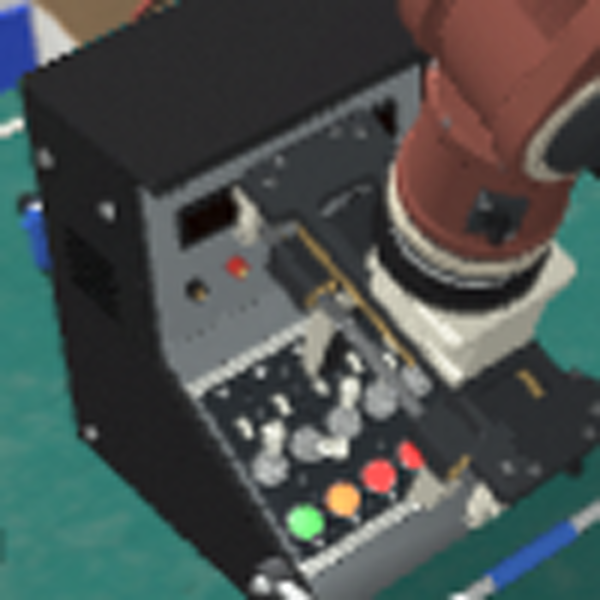

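Emit:
arm_command(rows="-6 0.6 -5 0 0 0 0.25; -6 0.6 -4.5 0 0 0 0.25; -6 0.6 -4.5 0 0 0 0.25; 0 0 0 0 0 0 0.25")

```text
time: 10.05
ee_pos: [0.5536, 0.0841, 0.0794]
tool_rot: [157.8, -0.0, 84.5]
wrist_force: [0.3, 0.1, -0.3]
width: 0.75
grasp_force: 0.0
```

Emit:
arm_command(rows="-9 1 14 0 0 0 0.25; -9 1 14 0 0 0 0.25; -8 1 14 0 0 0 0.25; 0 0 10 0 0 0 0.25; 0 0 0 0 0 0 0.25")

```text
time: 10.68
ee_pos: [0.5281, 0.0867, 0.1316]
tool_rot: [157.8, -0.1, 84.4]
wrist_force: [0.4, -0.5, 0.0]
width: 0.751
grasp_force: 0.0
```

```bash
cat > lev.py <<'E'
from h import *
# lever tips: nets + projected expected on/off tips, white score by projecting
p=viewer.get_image('scene')
hsv=cv2.cvtColor(p['color'],cv2.COLOR_RGB2GRAY)
for i,y in enumerate(np.arange(66,-67,-22)/1e3):
    r=[]
    for th in(.4,-.4):
        P=np.array([deck(l*np.sin(th),y,.006+l*np.cos(th)) for l in np.linspace(.018,.032,8)])
        uv=proj(p,P); r.append(np.mean([cv2.remap(hsv,np.float32([[u]]),np.float32([[v]]),1)[0,0] for u,v in uv]).round())
    print(i,'up',r[0],'down',r[1],'UP' if r[0]>r[1] else 'DOWN')
E
python3 lev.py; python3 -c "
from h import *
st()
y=.0
goto(ft(.022,y,.075,22,.035),22,'hover'); goto(ft(.022,y,.02,22,.035),22,'in'); goto(ft(-.001,y,.02,22,.035),22,'push')
"
```

```text
0 up 209.0 down 53.0 UP
1 up 48.0 down 216.0 DOWN
2 up 52.0 down 204.0 DOWN
3 up 202.0 down 50.0 UP
4 up 181.0 down 50.0 UP
5 up 82.0 down 199.0 DOWN
6 up 200.0 down 205.0 DOWN
t 10.725 [0.528  0.0866 0.131 ] [157.8  -0.   84.4] F [ 0.1 -0.9  0.9] w 0.7512869804694782 g 0.0 q [ -6.  26. -15. 125.  61.  17. -80.]
hover shift mm [ 10.6 -24.1   5.1] rot [-0.    0.02  0.  ]
in shift mm [ 42.  -27.1 -40. ] rot [-0.    0.02  0.  ]
push shift mm [ 23.2 -25.3 -53.2] rot [-0.    0.02  0.  ]
```

Red A is down. Next the second red lever (y = 0).

Emit:
arm_command(rows="4 -12 4 0 0 0 0.25; 7 -12 1 0 0 0 0.25; 10 -1 -15 0 0 0 0.25; 10 -1 -15 0 0 0 0.25; 11 -1 -15 0 0 0 0.25")

```text
time: 11.35
ee_pos: [0.5699, 0.0597, 0.0895]
tool_rot: [157.9, 0.0, 84.4]
wrist_force: [0.9, -0.2, 0.0]
width: 0.749
grasp_force: 0.0
```

Emit:
arm_command(rows="0 0 0 0 0 0 0.25; -6 0.6 -5 0 0 0 0.25; -6 0.6 -4.5 0 0 0 0.25; -6 0.6 -4.5 0 0 0 0.25; 0 0 0 0 0 0 0.25")

```text
time: 11.98
ee_pos: [0.5516, 0.0623, 0.0769]
tool_rot: [157.9, 0.0, 84.6]
wrist_force: [-0.4, -0.5, -0.3]
width: 0.746
grasp_force: 0.0
```

Emit:
arm_command(rows="-9 1 14 0 0 0 0.25; -9 1 14 0 0 0 0.25; -8 1 14 0 0 0 0.4; 0 0 15 0 0 0 1; 0 0 0 0 0 0 1")

```text
time: 12.6
ee_pos: [0.5262, 0.0646, 0.1346]
tool_rot: [157.8, -0.1, 84.4]
wrist_force: [-0.2, 0.3, 0.2]
width: 0.477
grasp_force: 0.0
```

```bash
python3 lev.py; python3 -c "
from h import *
st()
for y in(.044,-.066):
  goto(ft(-.026,y,.075,22,.0175),22,'hover'); goto(ft(-.026,y,.02,22,.0175),22,'in'); goto(ft(-.00,y,.02,22,.0175),22,'push')
"
```

```text
0 up 208.0 down 53.0 UP
1 up 48.0 down 214.0 DOWN
2 up 51.0 down 204.0 DOWN
3 up 47.0 down 206.0 DOWN
4 up 165.0 down 48.0 UP
5 up 35.0 down 201.0 DOWN
6 up 82.0 down 147.0 DOWN
t 12.65 [0.5259 0.0644 0.1338] [157.9  -0.   84.4] F [0.2 0.1 0.4] w 0.4314113755195729 g 0.0 q [ -2.  26. -15. 126.  60.  16. -77.]
hover shift mm [ -6.1  44.2 -18.8] rot [-0.    0.01  0.  ]
in shift mm [ 25.3  41.1 -63.8] rot [-0.    0.01  0.  ]
push shift mm [ 46.5  39.  -48.9] rot [-0.    0.01  0.  ]
hover shift mm [-16.8 -65.3 -18.8] rot [-0.    0.01  0.  ]
in shift mm [ 14.6 -68.4 -63.8] rot [-0.    0.01  0.  ]
push shift mm [ 35.8 -70.4 -48.9] rot [-0.    0.01  0.  ]
```

Emit:
arm_command(rows="0 15 0 0 0 0 1; 0 15 0 0 0 0 1; -6 14 -10 0 0 0 1; 0 0 0 0 0 0 1; 0 0 0 0 0 0 1")

```text
time: 13.28
ee_pos: [0.5202, 0.109, 0.1235]
tool_rot: [157.9, 0.0, 84.5]
wrist_force: [-0.4, 0.5, 0.1]
width: 0.001
grasp_force: 0.0
```

Emit:
arm_command(rows="10 -1 -18 0 0 0 1; 11 -1 -18 0 0 0 1; 10 -1 -17 0 0 0 1; 0 0 0 0 0 0 1")

```text
time: 13.78
ee_pos: [0.5515, 0.105, 0.0699]
tool_rot: [157.9, 0.1, 84.4]
wrist_force: [-0.4, -0.3, -0.5]
width: 0.006
grasp_force: 0.0
```

```bash
python3 -c "
from h import *
st()
y=.044
goto(ft(-.026,y,.02,22,.0175),22,'in'); goto(ft(-.00,y,.02,22,.0175),22,'push')
p=viewer.get_image('scene'); save(p,'s6.png',(150,170,250,270),6)
"
```

```text
t 13.775 [0.5515 0.105  0.0699] [1.579e+02 1.000e-01 8.440e+01] F [-0.4 -0.3 -0.5] w 0.005712695940052717 g 0.0 q [ -19.   34.    1.  124.   81.    8. -103.]
in shift mm [-0.3  0.5  0.2] rot [ 0.01  0.01 -0.  ]
push shift mm [20.9 -1.6 15.1] rot [ 0.01  0.01 -0.  ]
```

View pics/s6.png

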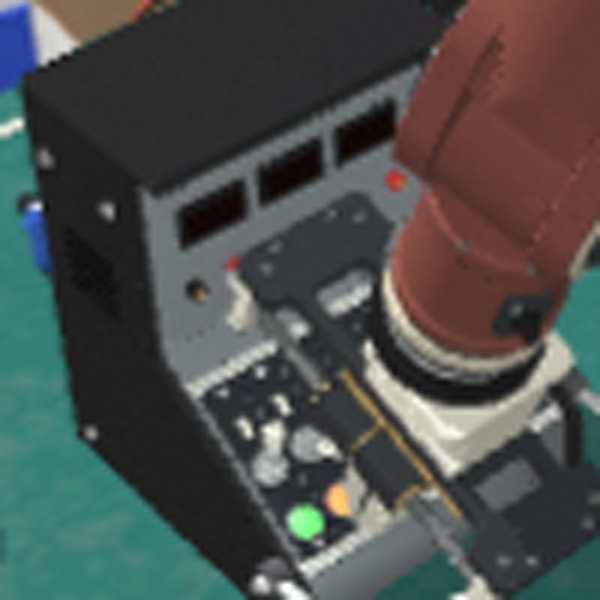

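Emit:
arm_command(rows="7 -0.6 5 0 0 0 1; 7 -0.6 5 0 0 0 1; 7.5 -0.6 5 0 0 0 1; 0 0 0 0 0 0 1")

```text
time: 14.32
ee_pos: [0.5734, 0.1035, 0.087]
tool_rot: [157.8, -0.1, 84.3]
wrist_force: [-0.4, -0.1, 0.3]
width: 0.008
grasp_force: 0.0
```

Emit:
arm_command(rows="-9 1 12 0 0 0 1; -9 1 14 0 0 0 1; -9 1 14 0 0 0 1; -9 0 12 0 0 0 1; 0 0 0 0 0 0 1")

```text
time: 14.95
ee_pos: [0.5361, 0.1073, 0.139]
tool_rot: [157.8, -0.0, 84.5]
wrist_force: [1.4, -0.2, -0.5]
width: 0.005
grasp_force: 0.0
```

```bash
python3 lev.py; python3 -c "
from h import *
st()
y=-.066
goto(ft(-.026,y,.075,22,.0175),22,'hover'); goto(ft(-.026,y,.02,22,.0175),22,'in'); goto(ft(-.00,y,.02,22,.0175),22,'push')
"
```

```text
0 up 209.0 down 53.0 UP
1 up 207.0 down 57.0 UP
2 up 64.0 down 150.0 DOWN
3 up 50.0 down 59.0 DOWN
4 up 80.0 down 68.0 UP
5 up 201.0 down 199.0 UP
6 up 155.0 down 144.0 UP
t 15.0 [0.5364 0.1071 0.1384] [157.8  -0.   84.5] F [ 0.5 -0.2  0.1] w 0.007770417182330373 g 0.0 q [ -6.  27. -17. 123.  57.  20. -79.]
hover shift mm [ -27.3 -108.   -23.4] rot [-0.    0.02 -0.01]
in shift mm [   4.1 -111.   -68.4] rot [-0.    0.02 -0.01]
push shift mm [  25.3 -113.1  -53.5] rot [-0.    0.02 -0.01]
```

Amber A is up (others hidden by the hand). Now the last amber.

Emit:
arm_command(rows="-9 -36 -5 0 0 0 1; -9 -36 -8 0 0 0 1; -9 -36 -10 0 0 0 1; 0 0 0 0 0 0 1; 0 0 0 0 0 0 1")

```text
time: 15.62
ee_pos: [0.5101, -0.0, 0.1146]
tool_rot: [157.8, -0.1, 84.5]
wrist_force: [0.6, -0.3, 0.4]
width: 0.002
grasp_force: 0.0
```

```bash
python3 lev.py; python3 -c "
from h import *
st()
y=-.066
goto(ft(-.026,y,.075,22,.0175),22,'hover'); goto(ft(-.026,y,.02,22,.0175),22,'in'); goto(ft(-.00,y,.02,22,.0175),22,'push')
"
```

```text
0 up 209.0 down 53.0 UP
1 up 207.0 down 57.0 UP
2 up 52.0 down 204.0 DOWN
3 up 47.0 down 207.0 DOWN
4 up 209.0 down 48.0 UP
5 up 46.0 down 201.0 DOWN
6 up 71.0 down 208.0 DOWN
t 15.675 [5.104e-01 5.000e-04 1.147e-01] [ 1.578e+02 -1.000e-01  8.460e+01] F [ 0.5  1.2 -0.8] w 0.008168752464697867 g 0.0 q [ -1.  26.  -5. 130.  72.   6. -82.]
hover shift mm [-1.2 -1.4  0.3] rot [-0.01  0.02 -0.02]
in shift mm [ 30.2  -4.5 -44.7] rot [-0.01  0.02 -0.02]
push shift mm [ 51.4  -6.5 -29.8] rot [-0.01  0.02 -0.02]
```

Emit:
arm_command(rows="10 -1.5 -15 0 0.02 0 1; 10 -1.5 -15 0 0 0 1; 10 -1.5 -15 0 0 0 1; 0 0 0 0 0 0 1")

```text
time: 16.18
ee_pos: [0.5402, -0.0044, 0.0689]
tool_rot: [158.1, -0.1, 84.5]
wrist_force: [-0.2, -0.4, -0.1]
width: 0.004
grasp_force: 0.0
```

```bash
python3 -c "
from h import *
st()
y=-.066
goto(ft(-.026,y,.02,22,.0175),22,'in'); goto(ft(-.00,y,.02,22,.0175),22,'push')
"
```

```text
t 16.175 [ 0.5402 -0.0044  0.0689] [ 1.581e+02 -1.000e-01  8.450e+01] F [-0.2 -0.4 -0.1] w 0.0044328473149959574 g 0.0 q [   6.   34.  -14.  128.  102.   12. -110.]
in shift mm [0.3 0.4 1.1] rot [-0.01 -0.01 -0.01]
push shift mm [21.5 -1.7 16.1] rot [-0.01 -0.01 -0.01]
```

Emit:
arm_command(rows="7 -0.6 5.5 0 0 0 1; 7 -0.6 5.5 0 0 0 1; 7.5 -0.6 5 0 0 0 1; 0 0 0 0 0 0 1")

```text
time: 16.68
ee_pos: [0.562, -0.0064, 0.0869]
tool_rot: [157.9, -0.1, 84.5]
wrist_force: [0.3, -0.3, 0.0]
width: 0.004
grasp_force: 0.0
```

Emit:
arm_command(rows="-9 1 12 0 0 0 1; -9 1 14 0 0 0 1; -9 1 14 0 0 0 1; -9 0 14 0 0.4 0 1; 0 15 10 0.1 0.6 0 0.7")

```text
time: 17.3
ee_pos: [0.5232, 0.0099, 0.1503]
tool_rot: [168.3, 0.1, 84.5]
wrist_force: [1.5, 0.0, -0.5]
width: 0.07
grasp_force: 0.0
```

```bash
python3 lev.py; python3 -c "
from h import *
st()
goto(bartcp(89,5,-.04),5,'above'); goto(bartcp(89,5,.019),5,'grip')
"
```

```text
0 up 204.0 down 51.0 UP
1 up 202.0 down 56.0 UP
2 up 50.0 down 198.0 DOWN
3 up 45.0 down 202.0 DOWN
4 up 204.0 down 46.0 UP
5 up 44.0 down 197.0 DOWN
6 up 198.0 down 71.0 UP
t 17.35 [0.5285 0.013  0.1528] [168.   -0.3  84.5] F [4.2 0.6 1.1] w 0.10386370246636911 g 0.0 q [ 22.  29. -39. 116.  39.  35. -48.]
above shift mm [-47.8  55.1 -55.3] rot [ 0.04  0.7  -0.01]
grip shift mm [ -42.7   54.6 -114.1] rot [ 0.04  0.7  -0.01]
```

Emit:
arm_command(rows="-16 18 -10 0 0.35 0 0.6; -16 18 -15 0.04 0.35 0 0.6; -16 19 -15 0 0 0 0.6; 0 0 -15 0 0 0 0.6; 0 0 0 0 0 0 0.6")

```text
time: 17.98
ee_pos: [0.4764, 0.0649, 0.0932]
tool_rot: [175.3, 0.4, 84.5]
wrist_force: [0.2, -0.6, -0.4]
width: 0.401
grasp_force: 0.0
```

```bash
python3 -c "
from h import *
st(); goto(bartcp(89,5,-.04),5,'above'); goto(bartcp(89,5,.019),5,'grip')
"
```

```text
t 17.975 [0.4764 0.0649 0.0932] [175.3   0.4  84.5] F [ 0.2 -0.6 -0.4] w 0.40136767755962777 g 0.0 q [ 13.  34. -36. 120.  40.  34. -57.]
above shift mm [4.3 3.3 4.3] rot [ 0.03 -0.03 -0.01]
grip shift mm [  9.4   2.8 -54.5] rot [ 0.03 -0.03 -0.01]
```

Emit:
arm_command(rows="5 2 -5 0 0 0 0.6; 2 1 -25 0 0 0 0.6; 2 0 -24 0 0 0 0.6; 0 0 0 0 0 0 1; 0 0 0 0 0 0 1", force=12)

```text
time: 18.6
ee_pos: [0.487, 0.0687, 0.0412]
tool_rot: [175.0, 0.2, 84.5]
wrist_force: [0.5, -0.2, -0.7]
width: 0.233
grasp_force: 0.0
```

Emit:
arm_command(rows="0 0 0 0 0 0 1; 0 0 0 0 0 0 1", force=15)

```text
time: 18.85
ee_pos: [0.4844, 0.0689, 0.0408]
tool_rot: [175.2, 0.3, 84.5]
wrist_force: [-4.7, 2.0, 0.8]
width: 0.106
grasp_force: 15.0
```

```bash
python3 -c "
from h import *
st();where()
path([(89,5),(84,5),(77,5),(70,5),(63,5),(56,5),(49,5),(42,6),(35,8),(28,11),(21,14),(14,17),(7,20),(0,22)],.019)
"
```

```text
t 18.85 [0.4844 0.0689 0.0408] [175.2   0.3  84.5] F [-4.7  2.   0.8] w 0.10624669236119687 g 15.017876476049423 q [  8.  39. -29. 121.  47.  27. -64.]
tcpc [-157.1    1.1   40.8] bar r 0.0751 phi 87.47206868627315 tilt 4.751306241166744
(84, 5) step [ 0.7 -0.1  6.4] rot [-0. -0. -0.]
(77, 5) step [ 1.9 -0.2  8.7] rot [-0. -0. -0.]
(70, 5) step [ 3.  -0.3  8.4] rot [-0. -0. -0.]
(63, 5) step [ 4.  -0.4  8. ] rot [-0. -0. -0.]
(56, 5) step [ 4.9 -0.5  7.5] rot [-0. -0. -0.]
(49, 5) step [ 5.8 -0.6  6.8] rot [-0. -0. -0.]
(42, 6) step [ 6.9 -0.7  6.1] rot [-0.01 -0.1  -0.  ]
(35, 8) step [ 7.9 -0.8  5.3] rot [-0.02 -0.2  -0.  ]
(28, 11) step [ 8.8 -0.9  4.4] rot [-0.03 -0.3  -0.  ]
(21, 14) step [ 9.3 -0.9  3.5] rot [-0.03 -0.3  -0.  ]
(14, 17) step [ 9.6 -0.9  2.5] rot [-0.03 -0.3  -0.  ]
(7, 20) step [ 9.8 -1.   1.5] rot [-0.03 -0.3  -0.  ]
(0, 22) step [ 9.5 -0.9  0.3] rot [-0.02 -0.2  -0.  ]
```

Emit:
arm_command(rows="0.7 0 6 0 0 0 1; 1.9 -0.2 8.7 0 0 0 1; 3 -0.3 8.4 0 0 0 1; 4 -0.4 8 0 0 0 1; 4.9 -0.5 7.5 0 0 0 1", force=15)

```text
time: 19.48
ee_pos: [0.4969, 0.0674, 0.0792]
tool_rot: [175.5, 0.4, 84.5]
wrist_force: [-9.7, 2.4, 2.1]
width: 0.113
grasp_force: 15.0
```

Emit:
arm_command(rows="5.8 -0.6 6.8 0 0 0 1; 6.9 -0.7 6.1 -0.01 -0.1 0 1; 7.9 -0.8 5.3 -0.02 -0.2 0 1; 0 0 0 0 0 0 1")

```text
time: 19.98
ee_pos: [0.5196, 0.0648, 0.099]
tool_rot: [172.2, 0.4, 84.5]
wrist_force: [-9.0, -0.6, 9.2]
width: 0.114
grasp_force: 15.0
```

```bash
python3 -c "
from h import *
st();where()
path([(35,8),(28,12),(21,15),(14,18),(7,21),(0,24)],.019)
goto(bartcp(0,24,.019),24,'end')
"
```

```text
t 19.975 [0.5196 0.0648 0.099 ] [172.2   0.4  84.5] F [-9.  -0.6  9.2] w 0.11379864763545008 g 14.998416155576706 q [ 12.  35. -35. 116.  42.  34. -57.]
tcpc [-121.7    0.4   99. ] bar r 0.0767 phi 34.68832058569504 tilt 7.832258537481739
(28, 12) step [ 9.1 -0.9  4.5] rot [-0.04 -0.4  -0.  ]
(21, 15) step [ 9.3 -0.9  3.5] rot [-0.03 -0.3  -0.  ]
(14, 18) step [ 9.6 -0.9  2.5] rot [-0.03 -0.3  -0.  ]
(7, 21) step [ 9.8 -1.   1.5] rot [-0.03 -0.3  -0.  ]
(0, 24) step [ 9.8 -1.   0.5] rot [-0.03 -0.3  -0.  ]
end shift mm [49.  -5.2  9.5] rot [-0.11 -1.61 -0.  ]
```

Emit:
arm_command(rows="9.1 -0.9 3.5 -0.04 -0.4 0 1; 9.3 -0.9 2.5 -0.03 -0.3 0 1; 9.6 -0.9 2 -0.03 -0.3 0 1; 9.8 -1 1 -0.03 -0.3 0 1; 9.8 -1 0.5 -0.03 -0.3 0 1")

```text
time: 20.6
ee_pos: [0.5676, 0.0594, 0.1074]
tool_rot: [156.0, 0.4, 84.3]
wrist_force: [-16.2, -0.3, 12.1]
width: 0.113
grasp_force: 15.0
```

```bash
python3 -c "
from h import *
st();where()
goto(bartcp(0,24,.019),24,'end')
"
```

```text
t 20.6 [0.5676 0.0594 0.1074] [156.    0.4  84.3] F [-16.2  -0.3  12.1] w 0.11289175093955732 g 14.996149241924286 q [ -6.  30.  -9. 123.  73.  13. -88.]
tcpc [-73.4  -0.3 107.4] bar r 0.0723 phi 0.7488245414940207 tilt 23.998628329028485
end shift mm [1.  0.2 1. ] rot [ 0.04 -0.    0.01]
```

Emit:
arm_command(rows="1.5 0 0.5 0 0 0 1; 0 0 0 0 0 0 1")

```text
time: 20.85
ee_pos: [0.5675, 0.0593, 0.1074]
tool_rot: [156.2, 0.5, 84.4]
wrist_force: [-12.3, -0.4, 7.6]
width: 0.106
grasp_force: 15.0
```

```bash
python3 -c "
from h import *
st();where()
p=viewer.get_image('scene'); save(p,'s7.png',(140,130,260,260),5)
"
```

```text
t 20.85 [0.5675 0.0593 0.1074] [156.2   0.5  84.4] F [-12.3  -0.4   7.6] w 0.1060981506991213 g 15.006354600191116 q [ -5.  31. -10. 123.  72.  14. -87.]
tcpc [-73.5  -0.3 107.4] bar r 0.0723 phi 0.7717161016212288 tilt 23.830838433076202
```

View pics/s7.png

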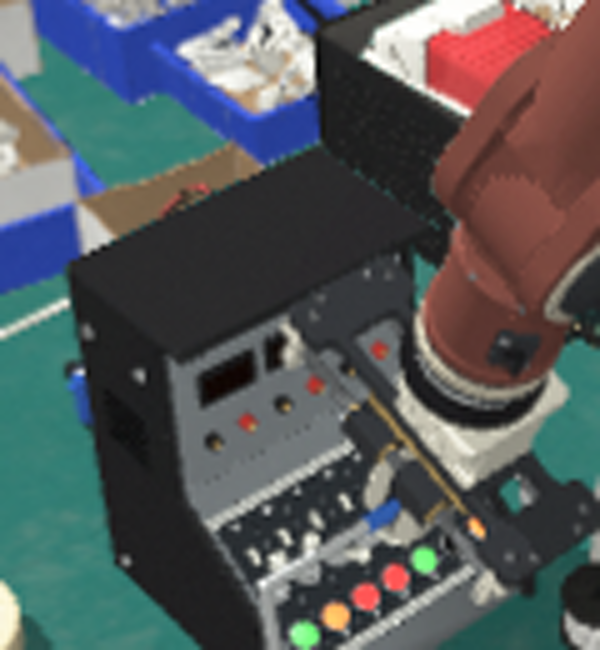

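Emit:
arm_command(rows="0 0 0 0 0 0 0.6; 0 0 0 0 0 0 0.6; 0 0 0 0 0 0 0.6; 0 0 0 0 0 0 0.6")

```text
time: 21.4
ee_pos: [0.5713, 0.0605, 0.1079]
tool_rot: [155.9, 0.3, 84.4]
wrist_force: [-0.0, 0.4, 0.0]
width: 0.397
grasp_force: 0.0
```

Emit:
arm_command(rows="-6 0.5 14 0 0 0 0.6; -12 1 26 0 0 0 0.6; -20 1 40 0 0.3 0 0.6; -20 20 40 0 0.8 0 1; 0 30 0 0 0.8 0 1")

```text
time: 22.02
ee_pos: [0.5136, 0.1124, 0.2314]
tool_rot: [174.7, 2.0, 84.6]
wrist_force: [1.7, -0.2, -0.8]
width: 0.231
grasp_force: 0.0
```

```bash
python3 lev.py; python3 -c "
from h import *
st()
p=viewer.get_image('scene'); X=pts(p)
for f in(0,3,6,10): 
  # compare bar brightness (sleeve blue) along predicted line
  uv=proj(p,np.array([c2w(bar(f)+[0,y,.0]) for y in np.linspace(-.02,.02,15)])); c=np.array([p['color'][int(round(v)),int(round(u))] for u,v in uv]).mean(0); print(f,uv[7].round(1),c.round())
hsv=cv2.cvtColor(p['color'],cv2.COLOR_RGB2HSV); m=(abs(hsv[...,0]-112.)<10)&(hsv[...,1]>120); u,v=proj(p,c2w(bar(0)))[0]; m[:int(v)-15]=0;m[int(v)+40:]=0;m[:,:int(u)-30]=0;m[:,int(u)+30:]=0
print('blue',np.argwhere(m).mean(0)[::-1],m.sum())
d=np.array([.554,.239,.15]); goto(d,0,'above plunger')
"
```

```text
0 up 214.0 down 52.0 UP
1 up 210.0 down 56.0 UP
2 up 65.0 down 199.0 DOWN
3 up 52.0 down 203.0 DOWN
4 up 169.0 down 46.0 UP
5 up 53.0 down 197.0 DOWN
6 up 160.0 down 71.0 UP
t 22.075 [0.5168 0.1178 0.2301] [174.8   1.6  84.8] F [4.4 3.1 2. ] w 0.1896768684413515 g 0.0 q [ 11.  26. -41. 103.  26.  55. -47.]
0 [219.4 230.6] [ 49.  89. 165.]
3 [220.3 231.2] [ 55.  90. 156.]
6 [221.2 232. ] [106. 119. 140.]
10 [222.4 233. ] [131. 133. 130.]
blue [219.8852459  230.06557377] 61
above plunger shift mm [ 38.1 123.2 -78.4] rot [ 0.23  0.51 -0.05]
```

Emit:
arm_command(rows="10 30 0 0.12 0.25 -0.03 1; 10 40 0 0.11 0.26 -0.02 1; 12 45 -10 0 0 0 1; 0 0 0 0 0 0 1")

```text
time: 22.62
ee_pos: [0.5433, 0.2313, 0.2156]
tool_rot: [-179.7, 0.2, 84.8]
wrist_force: [-0.5, -0.5, -0.6]
width: 0.006
grasp_force: 0.0
```

```bash
python3 -c "
from h import *
st()
for n in('scene','top'):
  p=viewer.get_image(n); X=pts(p); g=p['color'].max(-1)
  m=(X[...,2]>.073)&(X[...,2]<.09)&(abs(X[...,0]-.554)<.03)&(abs(X[...,1]-.24)<.03)&(g<90)
  if m.sum(): print(n,m.sum(),X[m].mean(0),(X[m].min(0)+X[m].max(0))/2)
goto(np.array([.5545,.240,.09]),0,'pl')
"
```

```text
t 22.625 [0.5433 0.2313 0.2156] [-179.7    0.2   84.8] F [-0.5 -0.5 -0.6] w 0.006037128130503153 g 0.0 q [ -1.  35. -41.  91.  25.  64. -53.]
scene 94 [0.55061765 0.24254413 0.07860831] [0.5523545  0.24168873 0.07782197]
top 20 [0.55833169 0.23429685 0.0779804 ] [0.55743616 0.234439   0.07927272]
pl shift mm [  10.4   13.  -126.2] rot [ 0.04 -0.02 -0.  ]
```

Emit:
arm_command(rows="9 14 -30 0 0 0 1; 0 0 -45 0 0 0 1; 0 0 -45 0 0 0 1; 0 0 0 0 0 0 1")

```text
time: 23.22
ee_pos: [0.5518, 0.2376, 0.0941]
tool_rot: [-179.5, 0.7, 84.3]
wrist_force: [0.6, 0.5, 0.4]
width: 0.005
grasp_force: 0.0
```

```bash
python3 -c "
from h import *
st();goto(np.array([.553,.241,.067]),0,'pl')
"
```

```text
t 23.225 [0.5518 0.2376 0.0941] [-179.5    0.7   84.3] F [0.6 0.5 0.4] w 0.005205042016092187 g 0.0 q [ -5.  44. -36.  96.  31.  51. -59.]
pl shift mm [  1.2   3.4 -27.1] rot [ 0.06 -0.06  0.01]
```

Emit:
arm_command(rows="1 3 -10 0.06 -0.06 0 1; 0 0 -6 0 0 0 1; 0 0 -6 0 0 0 1; 0 0 -5 0 0 0 1; 0 0 0 0 0 0 1")

```text
time: 23.85
ee_pos: [0.5555, 0.245, 0.0711]
tool_rot: [179.5, -0.4, 84.4]
wrist_force: [-0.8, -0.5, 6.7]
width: 0.005
grasp_force: 3.1
```

Emit:
arm_command(rows="0 0 -4 0 0 0 1; 0 0 -3 0 0 0 1; 0 0 0 0 0 0 1; 0 0 0 0 0 0 1")

```text
time: 24.35
ee_pos: [0.5556, 0.2451, 0.0665]
tool_rot: [179.4, -0.3, 84.4]
wrist_force: [-3.1, -2.9, 17.2]
width: 0.007
grasp_force: 8.5
```

Emit:
arm_command(rows="0 0 8 0 0 0 1; 0 0 10 0 0 0 1; 0 0 30 0 0 0 1; -10 0 50 0 0 0 1; -20 0 50 0 0 0 1")

```text
time: 24.98
ee_pos: [0.5246, 0.2444, 0.2118]
tool_rot: [179.7, -0.3, 84.4]
wrist_force: [-0.2, 0.3, 1.0]
width: 0.004
grasp_force: 0.0
```

```bash
python3 lev.py; python3 -c "
from h import *
st()
p=viewer.get_image('scene'); save(p,'end.png',s=1.5); X=pts(p); g=p['color'].max(-1)
m=(X[...,2]>.06)&(X[...,2]<.09)&(abs(X[...,0]-.554)<.03)&(abs(X[...,1]-.24)<.03)&(g<90); print(m.sum(),np.median(X[m],0))
u,v=proj(p,c2w(bar(0)))[0]; print('guard pred',u,v,[d['uv'] for d in nets.silhouettes(p,'guard')[:1]])
"
```

```text
0 up 171.0 down 54.0 UP
1 up 171.0 down 58.0 UP
2 up 137.0 down 207.0 DOWN
3 up 55.0 down 210.0 DOWN
4 up 176.0 down 49.0 UP
5 up 54.0 down 205.0 DOWN
6 up 198.0 down 75.0 UP
t 25.025 [0.524  0.2482 0.2193] [179.2  -0.7  84.6] F [-1.   1.5  3. ] w 0.006396163362456613 g 0.0 q [ -2.  33. -41.  94.  25.  61. -56.]
103 [0.54934438 0.24367725 0.07876766]
guard pred 219.39998698092006 230.55416659887607 [[219.3, 230.9]]
```

View pics/end.png

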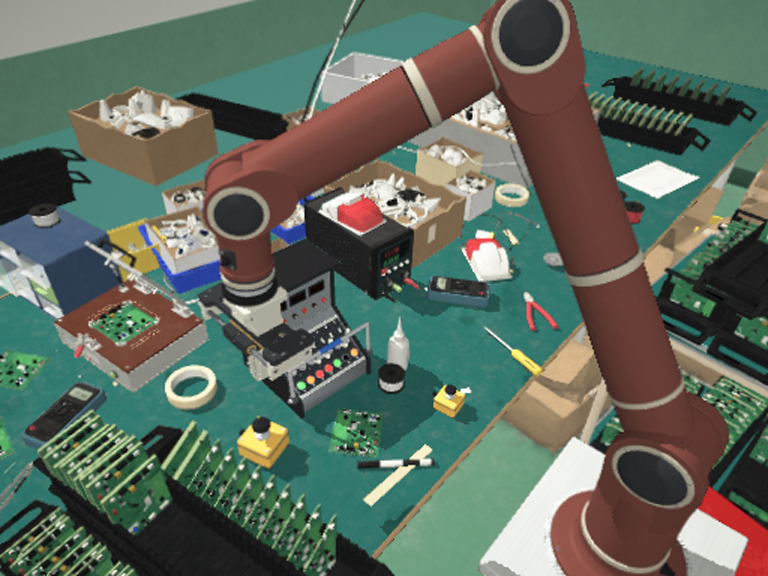

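Emit:
arm_command(rows="0 0 10 0 0 0 1; 0 0 0 0 0 0 1; 0 0 0 0 0 0 1")

```text
time: 25.5
ee_pos: [0.5246, 0.2443, 0.22]
tool_rot: [179.7, -0.3, 84.4]
wrist_force: [0.4, 0.6, 0.4]
width: 0.007
grasp_force: 0.0
```

```bash
python3 -c "
from h import *
st(); print(workorder.hand_in())"
```

```text
t 25.5 [0.5246 0.2443 0.22  ] [179.7  -0.3  84.4] F [0.4 0.6 0.4] w 0.006935223832056247 g 0.0 q [ -2.  34. -41.  93.  24.  62. -55.]
the job is handed in; nothing more can be done
None
```

I handed the job in at 25.5 s with both red levers down, both amber levers up, the green and unlit levers unflipped, the guard closed to its stop, and the plunger then pressed to its stop and sprung back; the hand-in returned no verdict.

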